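# Tap the stuck wall plugs out of the bottle

### The job

Two red wall plugs are stuck in the neck of the tilted clear bottle. Slide the yellow tray under the bottle's mouth, then pick up the white rubber block and rap the bottle with it, in brisk light taps on the upper side of the neck, until both plugs have dropped into the tray; finally lay the block down on the bench clear of the tray and the stand. Touch the bottle and the plugs only with the block, do not batter the bottle, leave the tray under the mouth and do not shift the jar or the tin.

Things in the scene. Friction and masses are not known exactly. Their poses are not given: they have to be found in the camera images.
- stand: Fixed pale wooden stand: base board 130 x 114 x 14 mm, two uprights (34 mm deep, 142 mm high, 92 mm apart across y) carrying the bottle's pivot. Origin on the bench straight below the pivot; the mouth is on its -x side (roughly towards the robot), z up. The board reaches from 50 mm on the -x side to 80 mm on the +x side of the origin.
- bottle: Clear plastic bottle rocking on the stand. Origin on its pivot, 125 mm above the bench; -x points down the axis to the mouth, 20 degrees below level at rest. Body 60 mm in diameter from x = +50 to -40 mm, shoulder to -65 mm, then a straight neck, 25 mm outside, 17 mm inside, to the mouth at x = -130 mm. Rubber springs (5 N m/rad): pressed at the neck it dips, 0.10 rad at most, and springs back.
- mouth (a point): Centre of the bottle's open mouth, about 81 mm above the bench at rest.
- neck_top (a point): Point on the upper outer surface of the neck, 15 mm behind the mouth, 97 mm above the bench: the place to tap, straight down. The plugs hold by friction: a slow press does nothing; a brisk tap (tool arriving at about 0.15 m/s or more, dipping the neck 5 to 8 mm and off again at once) shakes them on by 5 to 20 mm. Usually 4 to 8 taps free both.
- drop (a point): Point on the bench where falling plugs land, straight below a point 8 mm in front of the mouth; the middle of the tray belongs here.
- plug_front: Red plastic wall plug, a cylinder with round ends, 12 mm diameter, 26 mm long, origin at its centre, x along it; stuck in the neck, its front end about 7 mm inside the mouth.
- plug_back: The same kind of plug, stuck right behind the front one.
- tray: Loose yellow open tray, 100 (x) x 84 (y) x 32 mm high, walls and floor 4 mm thick, 0.2 kg, with a black stub handle on its -x side. Origin at the centre of its underside. It passes freely under the bottle's neck.
- tray_handle (a point): Grip point in the tray's handle: a black bar 14 mm wide (y), 50 mm long (x, from 49 to 99 mm in front of the tray's origin), from 7 to 29 mm above the bench; this point is 77 mm from the tray's origin along -x and 18 mm high.
- block: Loose white rubber rubbing block, the tapping tool: 36 (x) x 92 (y) x 26 mm (z), 90 g, lying flat; origin at the centre of its underside.
- jar: Bystander: closed glass jar with green lid, 69 mm diameter, 84 mm high, standing; origin at the centre of its underside.
- tin: Bystander: food tin, 75 mm diameter, 110 mm high, standing; origin at the centre of its underside.
Not all that is in view belongs to the job. There is more than one size of the block; the one meant has the size given above.

How it is judged:
By the outcome, as a careful person would: the job done as asked, in the order asked, and still so for the second after the job is handed in, with the robot touching nothing.
It also fails if it takes over 72 s, if anything falls off the work surface, if the arm or the gripper's body presses on something with over 40 N, if the wrist force passes 120 N, or if a joint passes its speed limit or range.

### The arm

A 6-joint arm with a two-finger parallel gripper is mounted at the origin on a cart in front of the work surface, level with it; the furniture and walls round the work are solid. World frame = base frame: x ahead of the robot, y to its left, z up, the work surface at z = 0. Lengths are in mm, angles in rad, forces in N, time in s.
With the tool pointing down it reaches from about 275 to 1000 mm from the base axis. Payload 8.4 kg.
Tool frame: the origin (TCP) lies between the finger pads; the fingertips stand 22 mm ahead of it and the grasp point (between the pads) lies 3 mm ahead of it; z points along the fingers, y is the line along which they close (so a half turn about z gives the same grasp; the last joint's range is limited). The gripper opens to 85 mm and grips with 20 to 120 N. Pads are 22 mm wide; open, the fingers measure 114 mm over their backs; the gripper's body (76 mm by 85 mm) begins 54 mm behind the grasp point. The pads swing forward as they close: fully open they stand 13 mm farther back than shut.
Start: joints at [1.226, 0.353, 1.633, -0, 1.155, -0.002], TCP at [210.077, 588.639, 253.281] pointing down, gripper open.
Joint ranges: [-2.63, 2.63], [-0.92, 2.1], [0.06, 2.66], [-1.3, 4.44], [0, 2.69], [-3.02, 3.02]. Speed limits (rad/s): [2.22, 2.22, 2.79, 3.14, 3.14, 3.14].

### API

Orientations are given as [roll, pitch, yaw] about the fixed x, y, z axes, in that order (R = Rz(yaw) Ry(pitch) Rx(roll)).
In Python, from rig import r, grab_frame gives the robot as it stands.
- The arm moves only by the shell command python3 -m inch 'ROWS' [FORCE]. ROWS is JSON, a list of rows, each a list of 7 numbers: the turn, a rotation vector about the tool's x, y, z as a fraction of full scale, then the shift along the tool's x, y, z as a fraction of full scale, then the closure, from 0 (fully open) to 1 (shut). In form: [[rx, ry, rz, dx, dy, dz, fingers], ...]. A call has 1 to 8 rows; each row shifts and turns the commanded pose from where the row before left it, along the tool's axes as they then stand; what a row does not reach is not made up. Full scale, the value 1, is 2.5 cm for a shift and pi rad for a turn. A row lasts 1/12 s, in which the tool goes at most 41.7 mm and 7.16 degrees, less where a joint would pass 70% of its speed; a pose out of reach is approached as far as the arm can. A call with a number of a shift or a turn outside -1 to 1 is refused whole. A call with a gripper value outside its range is refused whole. The fingers move at their own pace and stop on an object; FORCE is the grip in N (left out, the last holds). Time passes only in rows, so rows that do not move let the fingers close. It gives the time, the measured TCP pose, the force, the opening and the grip force at its end, in the units of the state.
- r.sense(): the state, without advancing time (a new reading comes with each control period).
- grab_frame(name): name is "scene" or "side" or "wrist"; returns a dict with "pixels" (384x512x3 uint8, red, green, blue), "z_map" (384x512 float32, mm along the optical axis (not along the pixel's ray), 0 where there is no reading), "vertical_fov" (degrees; the focal length in pixels is half the picture's height over the tangent of half this angle, whatever the lens; pixels are square), "cx", "cy" (the principal point, pixels), "cam_to_world" (4x4, takes a point from camera to world coordinates). Camera axes: x right, y down, z forward; pixel columns grow to the right and rows downward; lengths in mm; the calibration is good to about 2 mm. A picture is of the moment at which its call begins.
- r.sign_off(): hands the job in; it is judged then, once.
The state is a dict: "clock": time; "qpos": joint angles; "qvel": joint speeds; "joint_efforts": joint torques, N m; "eef_pos": TCP position; "tcp_rot": TCP orientation; "contact_force": force on the tool from outside, world axes, zero at the start; "wrist_torque": the same for the moment, N m; "opening": opening from 0.0 (shut) to 1.0 (fully open); "grasp_force": force on a finger pad.
Only numpy, scipy, OpenCV 4.12 (cv2) and the standard library are available. Lean on these libraries where they do the work, as an engineer would, in place of code of your own. Each camera call takes 0.05 s, during which the arm holds its last target. There are 200 camera calls.

## Working session

There is one attempt and no reset: what is moved stays moved. The work goes in short steps, Python scripts to look and compute and a shell command to move; the robot and the scene stay as the last step left them, time stands still between calls to the robot, and variables do not carry over. Pictures are saved under pics/ and viewed, at most 10 in all, crops included, and the job is handed in when it is done.

```bash
ls; mkdir -p pics; cat > h.py <<'E'
import numpy as np, cv2
from rig import r, grab_frame
def pts(f):
    z=f["z_map"].astype(float); h,w=z.shape
    F=h/2/np.tan(np.radians(f["vertical_fov"])/2)
    v,u=np.mgrid[:h,:w]
    P=np.stack([(u-f["cx"])/F*z,(v-f["cy"])/F*z,z,np.ones_like(z)],-1)
    return (P@np.array(f["cam_to_world"]).T)[...,:3]
def save(f,n): cv2.imwrite("pics/"+n,cv2.cvtColor(f["pixels"],cv2.COLOR_RGB2BGR))
E
python3 - <<'E'
from h import *
a=[grab_frame(n) for n in("scene","side")]
im=np.vstack([f["pixels"] for f in a]); 
np.savez("f.npz",p0=pts(a[0]),p1=pts(a[1]),i0=a[0]["pixels"],i1=a[1]["pixels"])
for f,n in zip(a,("scene.png","side.png")): save(f,n); print(np.round(f["cam_to_world"],2).tolist(),f["vertical_fov"],f["cx"],f["cy"])
s=r.sense(); print(s)
E
```

```text
pics
[[0.63, -0.38, 0.68, -352.71], [-0.78, -0.29, 0.56, -727.07], [-0.02, -0.88, -0.48, 755.69], [0.0, 0.0, 0.0, 1.0]] 49.660913816596405 254.0031018166569 191.6740328514296
[[0.9, -0.19, 0.38, 45.52], [-0.43, -0.36, 0.83, -1113.85], [-0.02, -0.91, -0.41, 657.56], [0.0, 0.0, 0.0, 1.0]] 48.987628002100564 253.0742695913549 190.09995771940137
{'clock': 0.1, 'qpos': array([ 1.22559606e+00,  3.53606968e-01,  1.63405404e+00, -2.86352029e-05,
        1.15518727e+00, -2.38413261e-03]), 'qvel': array([-0.00012676, -0.00067802, -0.00304908,  0.0005438 ,  0.00164583,
        0.00025946]), 'joint_efforts': array([ 8.81279029e-04, -6.06364703e+01, -3.42825973e+01,  2.29129228e-04,
        4.06912324e-03, -2.06117687e-05]), 'eef_pos': array([209.95323078, 588.26225941, 252.62164111]), 'tcp_rot': array([-3.14033697e+00,  2.31893192e-05,  2.79878811e+00]), 'contact_force': array([-0.10707316,  0.4538223 ,  0.18125305]), 'wrist_torque': array([ 0.00281078, -0.02272968,  0.04247201]), 'grasp_force': 0.0, 'opening': 1.001208725127922}
```

View pics/scene.png

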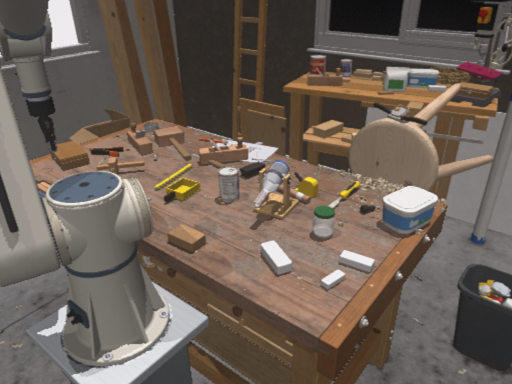

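View pics/side.png

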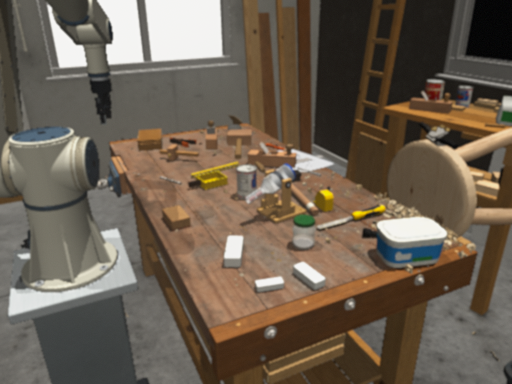

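The pictures show three white blocks, at scene pixels (276,257), (356,261) and (333,279). The tray is at (183,188), the tin at (229,184), the bottle and stand at (272,190), and the jar at (323,222). Next I'll measure them.

```bash
python3 - <<'E'
from h import *
d=np.load("f.npz")
for k in "01":
    P=d["p"+k]; I=d["i"+k]; hsv=cv2.cvtColor(I,cv2.COLOR_RGB2HSV); H,S,V=cv2.split(hsv)
    on=(P[...,2]>3)&(P[...,2]<220)&(P[...,0]>150)&(P[...,0]<950)&(abs(P[...,1])<600)
    print("view",k)
    for nm,m in dict(white=(S<40)&(V>150)&(P[...,2]<60),yellow=(H>22)&(H<33)&(S>150)&(V>120),green=(H>45)&(H<85)&(S>80)&(P[...,2]<120),red=((H<6)|(H>174))&(S>140)&(V>90),wood=(H>8)&(H<20)&(P[...,2]>20),dark=(V<60)&(P[...,2]<60)).items():
        n,L,st,c=cv2.connectedComponentsWithStats((m&on).astype(np.uint8))
        for i in range(1,n):
            if st[i,4]<(10 if nm=='red' else 50): continue
            q=P[L==i]; top=q[q[:,2]>np.percentile(q[:,2],95)-5]
            R=cv2.minAreaRect((q if nm!='white' else top)[:,:2].astype(np.float32))
            print(nm,st[i,4],"px",c[i].round(),"med",np.median(q,0).round(),"z95",np.percentile(q[:,2],95).round(),"rect",np.round(R[0]),np.round(R[1]),round(R[2]))
E
```

```text
view 0
white 61 px [253. 159.] med [925. 325.   7.] z95 35.0 rect [903. 305.] [103.   3.] 66
white 183 px [323. 229.] med [ 603. -214.   31.] z95 56.0 rect [ 602. -218.] [12. 30.] 42
white 427 px [276. 253.] med [ 418. -171.   33.] z95 36.0 rect [ 422. -166.] [118.  46.] 63
white 279 px [357. 258.] med [ 548. -358.   26.] z95 28.0 rect [ 550. -356.] [37. 90.] 7
white 181 px [333. 277.] med [ 441. -341.   19.] z95 22.0 rect [ 444. -341.] [28. 70.] 79
yellow 101 px [172. 176.] med [592. 473.  15.] z95 18.0 rect [603. 475.] [221.  21.] 10
yellow 52 px [311. 180.] med [819. -33.  61.] z95 64.0 rect [818. -32.] [44. 34.] 71
yellow 209 px [183. 187.] med [552. 365.  24.] z95 32.0 rect [547. 358.] [107.  90.] 7
green 178 px [324. 212.] med [ 623. -202.   84.] z95 86.0 rect [ 628. -200.] [61. 55.] 29
wood 1148 px [225. 163.] med [788. 380.  53.] z95 108.0 rect [768. 295.] [410. 207.] 58
wood 82 px [185. 155.] med [741. 545.  37.] z95 42.0 rect [746. 563.] [83. 33.] 70
wood 197 px [257. 173.] med [666.  61.  69.] z95 141.0 rect [704. 149.] [391. 102.] 38
wood 326 px [287. 192.] med [659. -39.
[... 1382 characters left out ...]

green 195 px [304. 220.] med [ 629. -202.   83.] z95 84.0 rect [ 667. -141.] [201.  55.] 57
green 54 px [422. 258.] med [ 857. -436.   22.] z95 27.0 rect [ 857. -436.] [ 7. 52.] 75
wood 669 px [272. 156.] med [847. 420.  48.] z95 90.0 rect [834. 402.] [156. 211.] 51
wood 65 px [238. 154.] med [746. 540.  36.] z95 42.0 rect [751. 560.] [82. 28.] 66
wood 1150 px [273. 192.] med [651.  -3.  71.] z95 141.0 rect [675.  69.] [244. 236.] 75
wood 361 px [176. 215.] med [330.  94.  33.] z95 35.0 rect [333. 109.] [ 64. 114.] 3
wood 257 px [305. 236.] med [ 619. -226.   41.] z95 62.0 rect [ 626. -214.] [41. 66.] 67
dark 94 px [369. 233.] med [ 825. -255.   15.] z95 27.0 rect [ 808. -281.] [93. 41.] 48
```

```bash
python3 - <<'E'
from h import *
d=np.load("f.npz")
for k in "01":
    P=d["p"+k]; x,y,z=P[...,0],P[...,1],P[...,2]
    reg=(x>520)&(x<860)&(y>-140)&(y<170)
    print("view",k)
    for lo,hi in((136,147),(147,175),(11,18)):
        m=reg&(z>lo)&(z<hi); n,L,st,c=cv2.connectedComponentsWithStats(m.astype(np.uint8))
        for i in range(1,n):
            if st[i,4]<6: continue
            q=P[L==i]; R=cv2.minAreaRect(q[:,:2].astype(np.float32)); print(lo,st[i,4],c[i].round(),q.mean(0).round(),np.round(R[0]),np.round(R[1]),round(R[2]))
    m=(x>550)&(x<680)&(y>20)&(y<125)&(z>60)&(z<140); 
    q=P[m]; I=d["i"+k][m]; print(len(q)); 
    for a in range(550,680,10):
        s=q[(q[:,0]>=a)&(q[:,0]<a+10)]
        if len(s): print(a,len(s),s.min(0).round(),s.max(0).round(),np.median(s,0).round())
I0,I1=d["i0"][:,:,::-1],d["i1"][:,:,::-1]
c=[cv2.resize(I0[150:225,220:320],(400,300),interpolation=3),cv2.resize(I1[150:225,230:330],(400,300),interpolation=3)]
b=[cv2.resize(I0[225:300,290:390],(400,300),interpolation=3),cv2.resize(I1[235:310,240:340],(400,300),interpolation=3)]
cv2.imwrite("pics/crop.png",np.vstack([np.hstack(c),np.hstack(b)]))
E
```

```text
view 0
136 22 [263. 170.] [650.  55. 141.] [650.  55.] [38. 15.] 19
136 128 [275. 175.] [644.  -2. 142.] [659.   9.] [ 52. 103.] 90
136 23 [287. 176.] [662. -36. 140.] [662. -36.] [36. 12.] 10
147 188 [278. 167.] [672.   7. 157.] [670.   8.] [69. 53.] 11
11 10 [281. 189.] [770.  62.  15.] [770.  61.] [25.  7.] 76
11 11 [301. 190.] [809.  -1.  14.] [809.  -0.] [ 8. 25.] 7
11 22 [311. 192.] [811. -42.  15.] [811. -45.] [22. 40.] 35
11 430 [275. 205.] [662.  12.  14.] [671.  10.] [131. 113.] 8
11 36 [301. 198.] [756. -32.  15.] [756. -27.] [20. 77.] 5
11 16 [235. 196.] [621. 161.  14.] [622. 160.] [ 9. 40.] 81
92
600 6 [605.  20. 113.] [610.  28. 131.] [608.  24. 124.]
610 5 [610.  20. 119.] [616.  29. 138.] [612.  22. 132.]
620 5 [621.  20. 117.] [630.  48. 140.] [623.  26. 137.]
630 50 [630.  30.  65.] [639.  60. 139.] [635.  53. 106.]
640 13 [641.  45. 115.] [649.  66. 140.] [645.  50. 129.]
650 9 [650.  50. 118.] [659.  66. 138.] [654.  52. 129.]
660 4 [662.  51. 125.] [670.  57. 137.] [664.  53. 128.]
view 1
136 176 [279. 177.] [654.  -3. 141.] [656.   8.] [82. 99.] 41
147 163 [284. 170.] [676.   4. 157.] [672.   6.] [63. 53.] 18
11 6 [309. 189.] [847. 109.  14.] [846. 107.] [20.  8.] 69
11 27 [298. 197.] [771.  69.  15.] [773.  69.] [100.   8.] 83
11 8 [246. 196.] [610. 164.  15.] [610. 164.] [ 4. 15.] 47
11 315 [279. 211.] [660.   6.  13.] [673.  10.] [134. 114.] 7
11 39 [324. 206.] [815. -34.  14.] [812. -25.] [36. 74.] 26
11 6 [292. 203.] [727.  36.  14.] [728.  37.] [17.  4.] 60
11 35 [311. 210.] [761. -40.  15.] [758. -29.] [25. 76.] 8
26
600 1 [609.  21. 129.] [609.  21. 129.] [609.  21. 129.]
620 1 [621.  23. 137.] [621.  23. 137.] [621.  23. 137.]
630 9 [634.  46.  60.] [639.  57. 137.] [638.  51. 133.]
640 7 [642.  46.  61.] [647.  64. 139.] [644.  52. 132.]
650 6 [650.  51. 135.] [660.  61. 140.] [653.  54. 139.]
660 2 [660.  54. 136.] [663.  56. 139.] [662.  55. 138.]
```

View pics/crop.png

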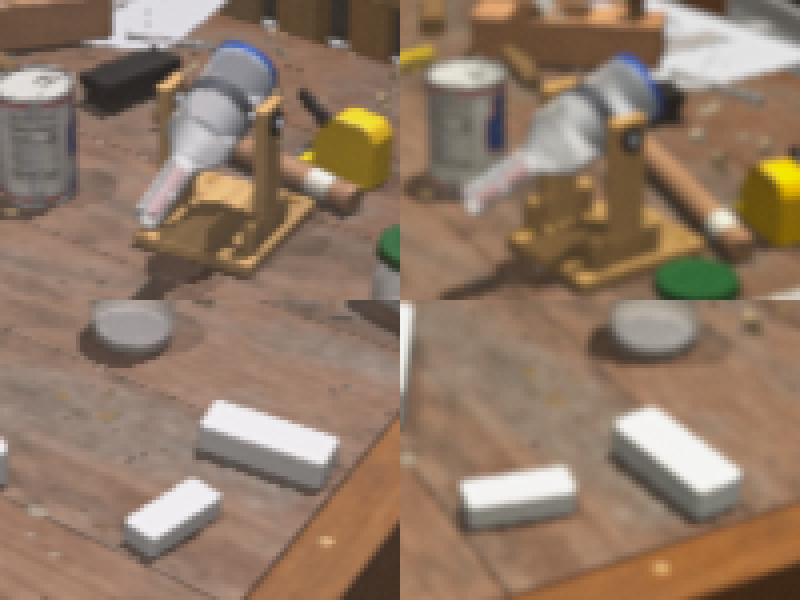

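The crop confirms the block. The one at scene (356,261) and side (309,273) measures about 36 x 90 x 26. The others are 118x46x35 at (276,257) and 70x29x20 at (333,279), so neither fits. Upright tops and base agree on the stand: origin about (656.5, 9), yaw about 0.131. Next is the tray, approached from above with the wrist camera.

```bash
cat >> h.py <<'E'
from scipy.spatial.transform import Rotation as Ro
def go(x,y,z,yaw,roll=np.pi,pitch=0):
    "print remaining turn (fraction of pi, tool axes) and shift (25 mm units) in the present and in the turned tool axes"
    s=r.sense(); R=Ro.from_euler("xyz",s["tcp_rot"]); T=Ro.from_euler("xyz",[roll,pitch,yaw]); D=np.array([x,y,z])-s["eef_pos"]
    print("t",round(s["clock"],2),"turn",((R.inv()*T).as_rotvec()/np.pi).round(4),"shift now",(R.inv().apply(D)/25).round(2),"turned",(T.inv().apply(D)/25).round(2))
E
python3 - <<'E'
from h import *
go(467,345,160,3.31)
d=np.load("f.npz")
for k in "01":
    P=d["p"+k]; x,y,z=P[...,0],P[...,1],P[...,2]
    m=(z>100)&(z<116)&(x>500)&(x<760)&(y>70)&(y<260); q=P[m]; print("tin",len(q),cv2.minAreaRect(q[:,:2].astype(np.float32)))
E
```

```text
t 0.1 turn [-4.000e-04 -1.000e-04 -1.627e-01] shift now [-12.95  -5.7    3.71] turned [ -8.51 -11.32   3.7 ]
tin 193 ((626.217041015625, 193.9664764404297), (79.17900085449219, 73.9339828491211), 22.222251892089844)
tin 158 ((628.2877807617188, 193.79888916015625), (79.28555297851562, 69.51091766357422), 66.58267211914062)
```

```bash
python3 -m inch '[[0,0,-0.04,0,0,0.5,0],[0,0,-0.04,0,0,0.5,0],[0,0,-0.04,0,0,0.5,0],[0,0,-0.04,0,0,0.5,0],[0,0,0,-0.7,-0.95,0.2,0],[0,0,0,-0.7,-0.95,0.2,0],[0,0,0,-0.7,-0.95,0.2,0],[0,0,0,-0.7,-0.95,0.2,0]]' 50
python3 -m inch '[[0,0,0,-0.7,-0.95,0.2,0],[0,0,0,-0.7,-0.95,0.2,0],[0,0,0,-0.7,-0.95,0.2,0],[0,0,0,-0.7,-0.95,0.2,0],[0,0,0,-0.7,-0.95,0,0],[0,0,0,-0.7,-0.9,0,0],[0,0,0,-0.7,-0.9,0,0],[0,0,0,0,0,0,0]]'
python3 - <<'E'
from h import *
go(467,345,160,3.31)
f=grab_frame("wrist"); save(f,"w1.png"); P=pts(f); I=f["pixels"]; H,S,V=cv2.split(cv2.cvtColor(I,cv2.COLOR_RGB2HSV))
m=(H>20)&(H<35)&(S>130)&(V>80)&(P[...,2]>27)&(P[...,2]<38)&(P[...,1]<430)&(P[...,1]>270)
q=P[m]; print(len(q),cv2.minAreaRect(q[:,:2].astype(np.float32)),np.median(q,0))
m=(V<60)&(P[...,2]>20)&(P[...,2]<34)&(P[...,0]<515)&(P[...,0]>430)&(abs(P[...,1]-345)<50); q=P[m]; print(len(q),cv2.minAreaRect(q[:,:2].astype(np.float32)),np.median(q,0))
E
```

```text
clock: 0.77
eef_pos: [294.5, 504.6, 182.6]
tcp_rot: [-3.141, -0.001, -2.984]
contact_force: [0.9, 0.5, -0.1]
opening: 0.999
grasp_force: 0.0
clock: 1.43
eef_pos: [443.5, 360.3, 163.1]
tcp_rot: [-3.14, 0.001, -2.987]
contact_force: [0.5, -0.4, 0.0]
opening: 1.002
grasp_force: 0.0
t 1.43 turn [-0.0004  0.0002 -0.0043] shift now [-0.83 -0.75  0.12] turned [-0.82 -0.76  0.12]
1414 ((548.6649169921875, 363.9367370605469), (100.88008117675781, 83.8466796875), 7.181235313415527) [545.11587514 363.85846872  31.98172905]
189 ((474.5264892578125, 355.21783447265625), (48.6667366027832, 13.252509117126465), 7.905961990356445) [466.50726598 354.09552396  28.45442793]
```

View pics/w1.png

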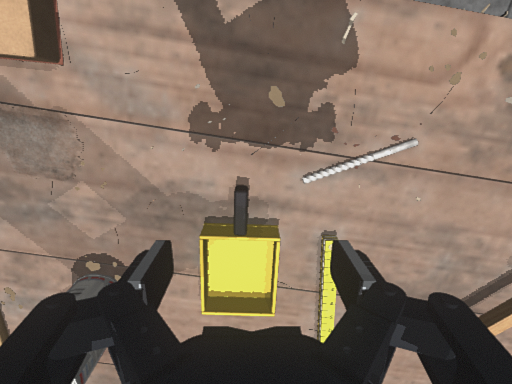

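Wrist picture: tray rim around (240,270), handle (241,210), ruler to its right at (328,300). I'll let the arm settle and measure again.

```bash
python3 -m inch '[[0,0,0,-0.3,-0.3,0,0],[0,0,0,0,0,0,0],[0,0,0,0,0,0,0],[0,0,0,0,0,0,0]]'
cat > t.py <<'E'
from h import *
f=grab_frame("wrist"); P=pts(f); I=f["pixels"]; H,S,V=cv2.split(cv2.cvtColor(I,cv2.COLOR_RGB2HSV))
m=((H>20)&(H<35)&(S>130)&(V>80)&(P[...,2]>27)&(P[...,2]<38)).astype(np.uint8)
n,L,st,c=cv2.connectedComponentsWithStats(m); q=P[L==1+st[1:,4].argmax()]; print(len(q),cv2.minAreaRect(q[:,:2].astype(np.float32)))
m=((V<60)&(P[...,2]>20)&(P[...,2]<34)&(P[...,0]<515)&(P[...,0]>430)&(abs(P[...,1]-345)<50)).astype(np.uint8); q=P[m>0]; print(len(q),cv2.minAreaRect(q[:,:2].astype(np.float32)))
go(472.3,352.5,60,3.275); go(472.3,352.5,26,3.275)
E
python3 t.py
```

```text
clock: 1.82
eef_pos: [448.8, 357.5, 163.2]
tcp_rot: [3.142, -0.0, -2.984]
contact_force: [-0.2, -0.0, 0.2]
opening: 1.0
grasp_force: 0.0
1435 ((548.91748046875, 364.007080078125), (101.25869750976562, 83.75224304199219), 6.945253849029541)
201 ((474.6813049316406, 354.99554443359375), (48.809940338134766, 13.260299682617188), 8.290770530700684)
t 1.87 turn [ 0.     -0.0001  0.0079] shift now [-0.9  -0.35  4.13] turned [-0.91 -0.32  4.13]
t 1.87 turn [ 0.     -0.0001  0.0079] shift now [-0.9  -0.35  5.49] turned [-0.91 -0.32  5.49]
```

```bash
python3 -m inch '[[0,0,0.008,-0.5,-0.2,0.5,0],[0,0,0,-0.4,-0.1,0.7,0],[0,0,0,0,0,0.9,0],[0,0,0,0,0,0.9,0],[0,0,0,0,0,0.9,0],[0,0,0,0,0,0.6,0],[0,0,0,0,0,0.4,0],[0,0,0,0,0,0,0]]'
python3 -c "
from h import *
go(472,354,27,3.275)"
```

```text
clock: 2.53
eef_pos: [471.2, 352.4, 38.8]
tcp_rot: [-3.14, -0.003, -3.009]
contact_force: [-0.8, 0.1, 1.1]
opening: 0.998
grasp_force: 0.0
t 2.53 turn [-0.0005 -0.001  -0.0002] shift now [-0.04  0.06  0.47] turned [-0.04  0.06  0.47]
```

```bash
python3 -m inch '[[0,0,0,0,0.06,0.45,0],[0,0,0,0,0,0,0],[0,0,0,0,0,0,1],[0,0,0,0,0,0,1],[0,0,0,0,0,0,1],[0,0,0,0,0,0,1],[0,0,0,0,0,0,1],[0,0,0,0,0,0,1]]' 50
python3 -m inch '[[0,0,0,0,0,0,1],[0,0,0,0,0,0,1],[0,0,0,0,0,0,1],[0,0,0,0,0,0,1]]'
python3 - <<'E'
from h import *
t=3.275-np.pi; c=np.cos(t);s=np.sin(t)
S=r.sense(); e=S["eef_pos"]; o=np.array([548.9,364]); print(S["grasp_force"],S["opening"],e-[*o,0])
drop=np.array([656.5-130.2*.9914,8.7-130.2*.1306]); print("drop",drop)
# keep the present handle offset
w=e[:2]-o
go(*(np.array([515,364])+w),e[2],3.275); go(*(np.array([515,drop[1]])+w),e[2],3.275); go(*(drop+w),e[2],3.275)
E
```

```text
clock: 3.2
eef_pos: [472.6, 354.3, 29.9]
tcp_rot: [3.141, 0.0, -3.01]
contact_force: [-0.5, -4.4, 6.8]
opening: 0.151
grasp_force: 52.2
clock: 3.53
eef_pos: [472.7, 354.4, 30.0]
tcp_rot: [3.141, 0.0, -3.009]
contact_force: [-0.7, -1.5, 5.1]
opening: 0.151
grasp_force: 51.7
51.7017138004303 0.15135932800372945 [-76.20010808  -9.63015282  29.98669758]
drop [527.41972  -8.30412]
t 3.53 turn [ 0.      0.0001 -0.0004] shift now [ 1.34  0.18 -0.  ] turned [1.34 0.18 0.  ]
t 3.53 turn [ 0.      0.0001 -0.0004] shift now [  3.31 -14.58  -0.  ] turned [  3.32 -14.58  -0.  ]
t 3.53 turn [ 0.      0.0001 -0.0004] shift now [  2.81 -14.65  -0.  ] turned [  2.83 -14.65  -0.  ]
```

```bash
python3 -m inch '[[0,0,0,0.5,0,-0.04,1],[0,0,0,0.6,0,0,1],[0,0,0,0.4,-0.3,0,1],[0,0,0,0.15,-0.6,0,1],[0,0,0,0.13,-0.8,0,1],[0,0,0,0.13,-0.8,0,1],[0,0,0,0.13,-0.8,0,1],[0,0,0,0.13,-0.8,0,1]]'
python3 -m inch '[[0,0,0,0.13,-0.8,0,1],[0,0,0,0.13,-0.8,0,1],[0,0,0,0.13,-0.8,0,1],[0,0,0,0.13,-0.8,0,1],[0,0,0,0.13,-0.8,0,1],[0,0,0,0.13,-0.8,0,1],[0,0,0,0.13,-0.8,0,1],[0,0,0,0.13,-0.8,0,1]]'
python3 -c "
from h import *
go(527.4-76.2,-8.3-9.6,29,3.275)"
```

```text
clock: 4.2
eef_pos: [431.4, 244.0, 30.4]
tcp_rot: [-3.141, -0.001, -3.009]
contact_force: [0.1, -0.0, -0.7]
opening: 0.15
grasp_force: 50.8
clock: 4.87
eef_pos: [426.5, 82.1, 30.4]
tcp_rot: [-3.142, -0.001, -3.01]
contact_force: [-0.4, 0.1, -2.5]
opening: 0.152
grasp_force: 50.8
t 4.87 turn [-0.     -0.0002 -0.0005] shift now [-0.45 -4.1   0.06] turned [-0.45 -4.1   0.06]
```

```bash
python3 -m inch '[[0,0,0,0,-0.8,0,1],[0,0,0,0,-0.8,0,1],[0,0,0,0,-0.8,0,1],[0,0,0,-0.1,-0.7,0,1],[0,0,0,-0.2,-0.5,0,1],[0,0,0,-0.1,-0.3,0,1],[0,0,0,0,0,0,1],[0,0,0,0,0,0,1]]'
python3 -c "
from h import *
go(527.4-76.2,-8.3-9.6,30,3.275)
f=grab_frame('scene'); g=grab_frame('side'); P=pts(f)
for F in(f,g):
  P=pts(F);H,S,V=cv2.split(cv2.cvtColor(F['pixels'],cv2.COLOR_RGB2HSV))
  m=(H>20)&(H<35)&(S>130)&(V>80)&(P[...,2]>27)&(P[...,2]<38)&(abs(P[...,1])<110)&(P[...,0]>440)&(P[...,0]<620); q=P[m]; print(len(q),cv2.minAreaRect(q[:,:2].astype(np.float32)))
a=cv2.resize(f['pixels'][140:260,190:350,::-1],(640,480)); cv2.imwrite('pics/tr.png',a)
"
```

```text
clock: 5.53
eef_pos: [449.7, -11.9, 30.4]
tcp_rot: [3.141, -0.001, -3.011]
contact_force: [-0.3, 0.3, -0.4]
opening: 0.152
grasp_force: 50.7
t 5.53 turn [ 0.     -0.0002 -0.0008] shift now [-0.03 -0.24  0.02] turned [-0.03 -0.25  0.02]
78 ((529.437744140625, -29.399578094482422), (128.9621124267578, 64.68856811523438), 30.5443115234375)
101 ((525.9642944335938, -5.321380615234375), (103.54064178466797, 85.6874771118164), 7.358310222625732)
```

View pics/tr.png

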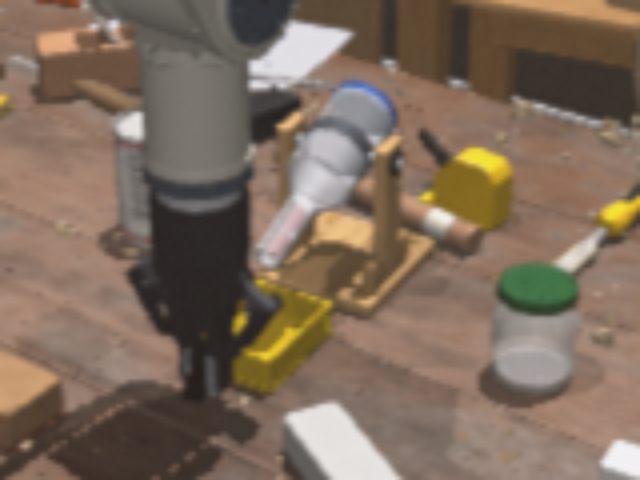

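The crop shows the tray under the mouth (bottle tip at (268,255), tray centre at about (285,335)). One small shift finishes it, then release and lift.

```bash
python3 -m inch '[[0,0,0,0,-0.2,0,1],[0,0,0,0,-0.05,0,1],[0,0,0,0,0,0,1],[0,0,0,0,0,0,0],[0,0,0,0,0,0,0],[0,0,0,0,0,0,0],[0,0,0,0,0,0,0],[0,0,0,0,0,0,0]]'
python3 -m inch '[[0,0,0,0,0,-0.5,0],[0,0,0,0,0,-0.9,0],[0,0,0,0,0,-0.9,0],[0,0,0,0,0,-0.9,0],[0,0,0,0,0,-0.9,0],[0,0,0,0,0,-0.9,0],[0,0,0,0,0,-0.5,0],[0,0,0,0,0,0,0]]'
python3 -c "
from h import *
go(552,-366,140,1.693)"
```

```text
clock: 6.3
eef_pos: [451.2, -18.0, 30.6]
tcp_rot: [-3.142, 0.0, -3.009]
contact_force: [-0.4, -0.8, -0.3]
opening: 0.85
grasp_force: 0.0
clock: 6.97
eef_pos: [452.7, -18.0, 170.7]
tcp_rot: [-3.141, 0.005, -3.009]
contact_force: [0.5, -0.1, 0.1]
opening: 0.996
grasp_force: 0.0
t 6.97 turn [0.001  0.0014 0.5032] shift now [ -2.1  -14.32   1.25] turned [-14.3    2.24   1.23]
```

```bash
python3 -m inch '[[0,0,0.039,0,-0.9,0,0],[0,0,0.039,0,0,0,0],[0,0,0.039,0,0,0,0],[0,0,0.039,0,0,0,0],[0,0,0.039,0,0,0,0],[0,0,0.039,0,0,0,0],[0,0,0.039,0,0,0,0],[0,0,0.039,0,0,0,0]]'
python3 -m inch '[[0,0,0.039,0,0,0,0],[0,0,0.039,0,0,0,0],[0,0,0.039,0,0,0,0],[0,0,0.039,0,0,0,0],[0,0,0.035,0,0,0,0],[0,0,0,-0.9,0.2,0,0],[0,0,0,-0.9,0.2,0,0],[0,0,0,-0.9,0.2,0,0]]'
python3 -m inch '[[0,0,0,-0.9,0.2,0,0],[0,0,0,-0.9,0.2,0,0],[0,0,0,-0.9,0.2,0,0],[0,0,0,-0.9,0.2,0,0],[0,0,0,-0.9,0.2,0,0],[0,0,0,-0.9,0.2,0,0],[0,0,0,-0.9,0.2,0,0],[0,0,0,-0.9,0.2,0,0]]'
python3 -c "
from h import *
go(552,-366,140,1.693)"
```

```text
clock: 7.63
eef_pos: [453.5, -40.2, 167.1]
tcp_rot: [-3.141, -0.001, 2.287]
contact_force: [0.0, 0.3, -0.2]
opening: 1.002
grasp_force: 0.0
clock: 8.3
eef_pos: [476.9, -105.9, 167.2]
tcp_rot: [-3.141, -0.0, 1.694]
contact_force: [0.5, 1.0, 1.0]
opening: 1.0
grasp_force: 0.0
clock: 8.97
eef_pos: [538.7, -280.1, 166.8]
tcp_rot: [-3.14, -0.001, 1.693]
contact_force: [0.5, 1.1, 0.1]
opening: 0.995
grasp_force: 0.0
t 8.97 turn [-0.0004 -0.0003  0.0001] shift now [-3.48  0.11  1.07] turned [-3.47  0.11  1.07]
```

```bash
python3 -m inch '[[0,0,0,-0.9,0,0.2,0],[0,0,0,-0.9,0,0.2,0],[0,0,0,-0.8,0.1,0.3,0],[0,0,0,-0.6,0,0.3,0],[0,0,0,-0.2,0,0,0],[0,0,0,0,0,0,0],[0,0,0,0,0,0,0]]'
python3 - <<'E'
from h import *
f=grab_frame("wrist"); P=pts(f); H,S,V=cv2.split(cv2.cvtColor(f["pixels"],cv2.COLOR_RGB2HSV)); save(f,"w2.png")
m=((S<45)&(V>140)&(P[...,2]>20)&(P[...,2]<34)&(abs(P[...,0]-551)<80)&(abs(P[...,1]+356)<80)).astype(np.uint8)
n,L,st,c=cv2.connectedComponentsWithStats(m); i=1+st[1:,4].argmax(); q=P[L==i]; print(len(q),c[i],np.median(q[:,2]),cv2.minAreaRect(q[:,:2].astype(np.float32)))
go(552,-366,60,1.693)
E
```

```text
clock: 9.55
eef_pos: [551.4, -362.6, 142.6]
tcp_rot: [-3.141, -0.001, 1.693]
contact_force: [-0.3, -0.8, 0.0]
opening: 1.003
grasp_force: 0.0
3437 [253.22490544 177.81611871] 26.53762577528397 ((553.3048706054688, -351.88800048828125), (35.4713134765625, 91.228759765625), 7.409878730773926)
t 9.6 turn [-0.0001 -0.0002  0.0002] shift now [-0.15 -0.    3.32] turned [-0.15 -0.    3.32]
```

View pics/w2.png

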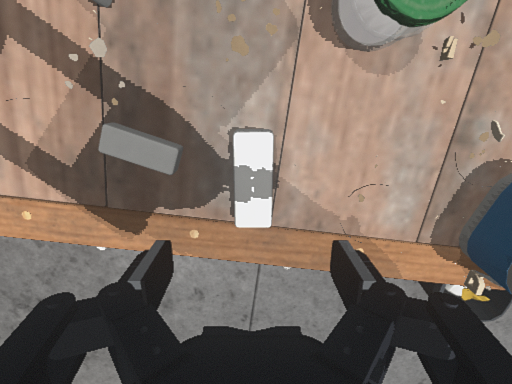

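The wrist picture shows the target block at (253,178), 35 x 91 and 26.5 high, centred at (553.3,-351.9) with yaw 0.13. The fingers are aligned across its short side. I'm going down.

```bash
python3 -m inch '[[0,0,0,0,0.12,0.5,0],[0,0,0,0,0,0.9,0],[0,0,0,0,0,0.9,0],[0,0,0,0,0,0.9,0],[0,0,0,0,0,0.8,0],[0,0,0,0,0,0.4,0],[0,0,0,0,0,0.15,0],[0,0,0,0,0,0,0]]' 60
python3 -c "
from h import *
go(554.6,-361.8,28,1.70)"
```

```text
clock: 10.27
eef_pos: [554.5, -362.2, 28.5]
tcp_rot: [-3.141, -0.001, 1.694]
contact_force: [-0.9, 0.8, 0.2]
opening: 0.997
grasp_force: 0.0
t 10.27 turn [-0.0003 -0.0003 -0.0019] shift now [0.01 0.   0.02] turned [0.01 0.   0.02]
```

```bash
python3 -m inch '[[0,0,0,0,0,0,1],[0,0,0,0,0,0,1],[0,0,0,0,0,0,1],[0,0,0,0,0,0,1],[0,0,0,0,0,0,1],[0,0,0,0,0,0,1],[0,0,0,0,0,0,1],[0,0,0,0,0,0,1]]' 60
python3 -m inch '[[0,0,0,0,0,-0.3,1],[0,0,0,0,0,-0.7,1],[0,0,0,0,0,-0.9,1],[0,0,0,0,0,-0.9,1],[0,0,0,0,0,-0.9,1],[0,0,0,0,0,-0.9,1],[0,0,0,0,0,-0.6,1],[0,0,0,0,0,0,1]]'
python3 - <<'E'
from h import *
np.set_printoptions(suppress=True)
ex=np.array([.9914,.1306]);ey=np.array([-.1306,.9914]); o=np.array([656.5,8.7])
s=r.sense(); print(s["opening"],s["grasp_force"])
# block centre is 10mm along +ey from TCP; tap point 28 beyond centre; edge overhang: centre 14 mm in front of neck_top
p=o+ex*(-112.3-14)-ey*38; print(p); go(p[0],p[1],165,1.701)
f=grab_frame("side"); g=grab_frame("wrist")
im=np.hstack([cv2.resize(F["pixels"],(400,300)) for F in(f,g)])[:,:,::-1]; cv2.imwrite("pics/held.png",im)
P=pts(g);H,S,V=cv2.split(cv2.cvtColor(g["pixels"],cv2.COLOR_RGB2HSV)); R=Ro.from_euler("xyz",s["tcp_rot"])
q=R.inv().apply(P.reshape(-1,3)-s["eef_pos"]); m=((S<45)&(V>60)).ravel()&(abs(q[:,0])<70)&(abs(q[:,1])<30)&(q[:,2]>-20)&(q[:,2]<40); q=q[m]; print(len(q),np.percentile(q,[2,50,98],0).round(1))
E
```

```text
clock: 10.93
eef_pos: [555.4, -363.4, 30.5]
tcp_rot: [3.14, 0.001, 1.693]
contact_force: [-0.9, 0.1, 6.3]
opening: 0.405
grasp_force: 61.5
clock: 11.6
eef_pos: [556.4, -364.0, 163.5]
tcp_rot: [3.137, 0.004, 1.693]
contact_force: [1.1, 0.1, -0.8]
opening: 0.409
grasp_force: 60.6
0.4085120481930409 60.61224818229675
[536.24898 -45.46798]
t 11.6 turn [ 0.0014  0.0012 -0.0024] shift now [12.74  0.76 -0.11] turned [12.74  0.86 -0.06]
12117 [[-29.2 -19.7 -11.4]
 [ 18.    0.8   6.1]
 [ 57.9  21.6  16.2]]
```

View pics/held.png

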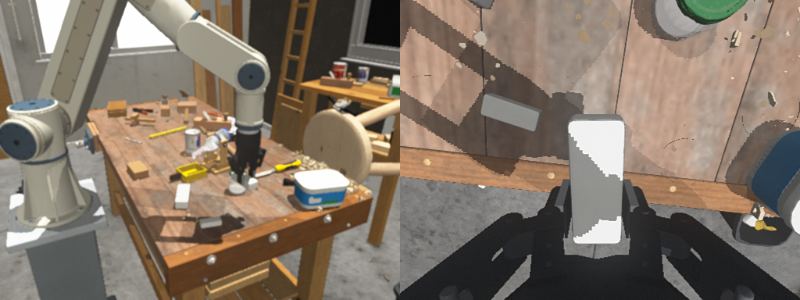

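The block is held square, with its free end reaching forward past the pads (wrist view, top end at about (595,118)). I'll move it over to the neck, hovering high.

```bash
python3 -m inch '[[0.001,0.001,-0.002,0.5,0.1,0,1],[0,0,0,0.9,0.1,0,1],[0,0,0,0.9,0.1,0,1],[0,0,0,0.9,0.1,0,1],[0,0,0,0.9,0.1,0,1],[0,0,0,0.9,0.1,0,1],[0,0,0,0.9,0.1,0,1],[0,0,0,0.9,0.1,0,1]]'
python3 -m inch '[[0,0,0,0.9,0,0,1],[0,0,0,0.9,0,0,1],[0,0,0,0.9,0,0,1],[0,0,0,0.9,0,0,1],[0,0,0,0.9,0,0,1],[0,0,0,0.7,0,0,1],[0,0,0,0.4,0,0,1],[0,0,0,0,0,0,1]]'
python3 -m inch '[[0,0,0,0,0,0,1],[0,0,0,0,0,0,1],[0,0,0,0,0,0,1]]'
cat > n.py <<'E'
from h import *
ex=np.array([.9914,.1306]);ey=np.array([-.1306,.9914]); o=np.array([656.5,8.7])
p=o+ex*(-112.3-14)-ey*38; go(p[0],p[1],150,1.701)
def red():
  for n in("side","scene"):
    f=grab_frame(n); H,S,V=cv2.split(cv2.cvtColor(f["pixels"],cv2.COLOR_RGB2HSV)); P=pts(f)
    m=((H<8)|(H>172))&(S>90)&(V>80); x,y,z=P[...,0],P[...,1],P[...,2]
    w=m&(x>460)&(x<640)&(abs(y)<80)
    v,u=np.nonzero(w); print(n,w.sum(),[(int(a),int(b),*P[b,a].round().astype(int)) for a,b in zip(u,v)][:14])
    a=f["pixels"][150:240,215:335,::-1]; yield cv2.resize(a,(400,300),interpolation=cv2.INTER_CUBIC)
E
python3 - <<'E'
from n import *
cv2.imwrite("pics/n1.png",np.hstack(list(red())))
E
```

```text
clock: 12.37
eef_pos: [551.5, -189.6, 158.0]
tcp_rot: [-3.136, -0.005, 1.7]
contact_force: [0.4, -0.3, -0.7]
opening: 0.408
grasp_force: 60.6
clock: 13.03
eef_pos: [533.6, -50.9, 159.1]
tcp_rot: [-3.136, -0.004, 1.702]
contact_force: [0.8, 0.3, -1.0]
opening: 0.403
grasp_force: 60.6
clock: 13.28
eef_pos: [534.9, -53.7, 160.0]
tcp_rot: [-3.138, -0.003, 1.699]
contact_force: [-0.3, -0.6, -0.4]
opening: 0.406
grasp_force: 60.6
t 13.28 turn [-0.0011 -0.001  -0.0006] shift now [0.32 0.1  0.4 ] turned [0.32 0.1  0.4 ]
side 0 []
scene 0 []
```

View pics/n1.png

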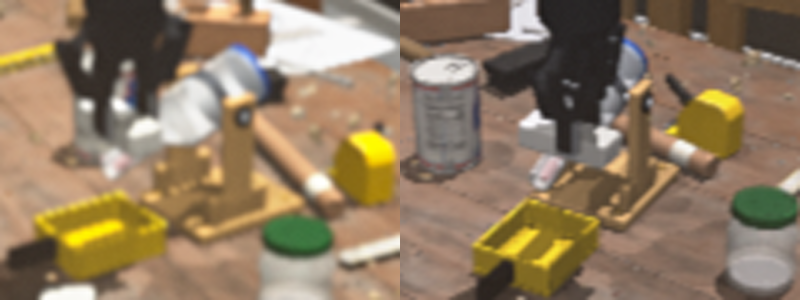

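The side and scene crops show the block end over the neck, just behind the mouth, with the tray below it. Small position trim, then the first tap. I'll end that call at the bottom so I can read depth and force.

```bash
python3 -m inch '[[-0.001,-0.001,0,0.32,0.1,0.4,1],[0,0,0,0,0,0,1],[0,0,0,0,0,0,1]]'
python3 -m inch '[[0,0,0,0,0,0.5,1],[0,0,0,0,0,0.6,1]]'
python3 -m inch '[[0,0,0,0,0,-0.6,1]]'
python3 -m inch '[[0,0,0,0,0,-0.5,1],[0,0,0,0,0,0,1]]'
python3 -c "
from n import *"
```

```text
clock: 13.63
eef_pos: [535.8, -44.9, 149.9]
tcp_rot: [-3.14, -0.0, 1.7]
contact_force: [0.5, 0.0, -0.6]
opening: 0.406
grasp_force: 60.6
clock: 13.8
eef_pos: [537.4, -45.2, 123.8]
tcp_rot: [3.139, 0.001, 1.7]
contact_force: [-0.1, -0.7, 0.4]
opening: 0.403
grasp_force: 60.8
clock: 13.88
eef_pos: [533.5, -44.9, 134.0]
tcp_rot: [-3.135, -0.001, 1.699]
contact_force: [-1.4, 1.2, -0.7]
opening: 0.405
grasp_force: 60.5
clock: 14.05
eef_pos: [537.6, -45.2, 152.3]
tcp_rot: [3.139, 0.001, 1.7]
contact_force: [0.8, 0.4, -0.3]
opening: 0.407
grasp_force: 60.6
t 14.05 turn [ 0.0009  0.0002 -0.0005] shift now [-0.   -0.06  0.09] turned [-0.   -0.05  0.09]
```

Only light contact at z 123.8. I'll go a little deeper.

```bash
python3 -m inch '[[0,0,0,0,0,0.65,1],[0,0,0,0,0,0.65,1]]'
python3 -m inch '[[0,0,0,0,0,-0.7,1]]'
python3 -m inch '[[0,0,0,0,0,-0.6,1],[0,0,0,0,0,0,1],[0,0,0,0,0,0,1]]'
python3 -c "
from n import *"
```

```text
clock: 14.22
eef_pos: [537.5, -45.1, 118.5]
tcp_rot: [3.138, 0.001, 1.699]
contact_force: [0.7, -0.4, 2.2]
opening: 0.407
grasp_force: 60.9
clock: 14.3
eef_pos: [532.9, -44.7, 130.5]
tcp_rot: [-3.134, -0.002, 1.7]
contact_force: [-1.3, -0.1, -1.9]
opening: 0.405
grasp_force: 60.6
clock: 14.55
eef_pos: [536.8, -44.9, 150.6]
tcp_rot: [3.14, 0.0, 1.7]
contact_force: [-0.0, 0.8, -0.5]
opening: 0.41
grasp_force: 60.6
t 14.55 turn [ 0.0006  0.0001 -0.0005] shift now [-0.02 -0.03  0.02] turned [-0.02 -0.03  0.02]
```

That gave 2.2 N at z 118.5, so a dip of about 5 mm, which is right. I'll repeat it and look.

```bash
python3 -m inch '[[0,0,0,0,0,0.65,1],[0,0,0,0,0,0.7,1],[0,0,0,0,0,-0.7,1],[0,0,0,0,0,-0.65,1],[0,0,0,0,0,0,1],[0,0,0,0,0,0,1]]'
python3 -m inch '[[0,0,0,0,0,0.65,1],[0,0,0,0,0,0.7,1],[0,0,0,0,0,-0.7,1],[0,0,0,0,0,-0.65,1],[0,0,0,0,0,0,1],[0,0,0,0,0,0,1]]'
python3 - <<'E'
from n import *
cv2.imwrite("pics/n2.png",np.hstack(list(red())))
E
```

```text
clock: 15.05
eef_pos: [536.5, -44.7, 150.0]
tcp_rot: [3.14, 0.0, 1.7]
contact_force: [0.3, -0.2, -1.7]
opening: 0.403
grasp_force: 60.6
clock: 15.55
eef_pos: [536.4, -44.7, 149.7]
tcp_rot: [3.141, 0.0, 1.7]
contact_force: [0.3, -1.4, -0.6]
opening: 0.401
grasp_force: 60.6
t 15.55 turn [ 0.0003  0.0001 -0.0004] shift now [-0.03 -0.01 -0.01] turned [-0.03 -0.01 -0.01]
side 3 [(240, 222, np.int64(509), np.int64(-12), np.int64(14)), (241, 222, np.int64(512), np.int64(-13), np.int64(14)), (239, 223, np.int64(505), np.int64(-14), np.int64(13))]
scene 8 [(253, 225, np.int64(510), np.int64(-11), np.int64(17)), (254, 225, np.int64(515), np.int64(-11), np.int64(15)), (252, 226, np.int64(506), np.int64(-10), np.int64(15)), (253, 226, np.int64(510), np.int64(-11), np.int64(14)), (254, 226, np.int64(512), np.int64(-14), np.int64(13)), (252, 227, np.int64(502), np.int64(-14), np.int64(15)), (253, 227, np.int64(504), np.int64(-16), np.int64(15)), (254, 227, np.int64(506), np.int64(-18), np.int64(14))]
```

View pics/n2.png

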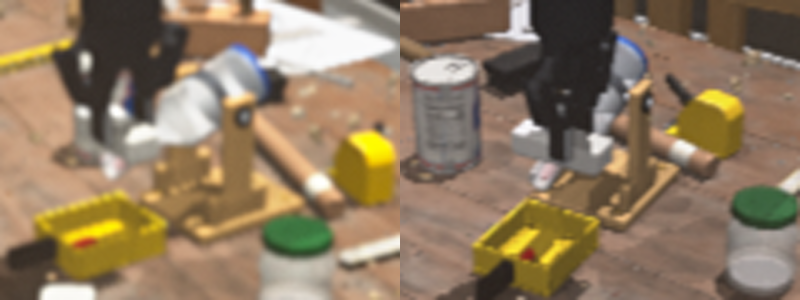

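One plug is in the tray (side crop (85,243), scene crop (528,255)). More taps, counting red pixels in the tray after each.

```bash
python3 -m inch '[[0,0,0,0,0,0.65,1],[0,0,0,0,0,0.7,1],[0,0,0,0,0,-0.7,1],[0,0,0,0,0,-0.65,1],[0,0,0,0,0,0,1],[0,0,0,0,0,0,1]]' >/dev/null
python3 -m inch '[[0,0,0,0,0,0.65,1],[0,0,0,0,0,0.7,1],[0,0,0,0,0,-0.7,1],[0,0,0,0,0,-0.65,1],[0,0,0,0,0,0,1],[0,0,0,0,0,0,1]]'
python3 - <<'E'
from n import *
cv2.imwrite("pics/n3.png",np.hstack(list(red())))
E
```

```text
clock: 16.65
eef_pos: [536.3, -44.6, 149.7]
tcp_rot: [3.141, 0.0, 1.7]
contact_force: [0.1, -0.4, -1.0]
opening: 0.409
grasp_force: 60.6
t 16.65 turn [ 0.0002  0.     -0.0004] shift now [-0.03 -0.01 -0.01] turned [-0.03 -0.01 -0.01]
side 6 [(251, 219, np.int64(550), np.int64(-8), np.int64(14)), (248, 220, np.int64(541), np.int64(-5), np.int64(11)), (249, 220, np.int64(543), np.int64(-9), np.int64(12)), (240, 222, np.int64(508), np.int64(-14), np.int64(16)), (241, 222, np.int64(512), np.int64(-15), np.int64(15)), (239, 223, np.int64(504), np.int64(-15), np.int64(14))]
scene 19 [(259, 220, np.int64(546), np.int64(-8), np.int64(17)), (260, 220, np.int64(550), np.int64(-9), np.int64(15)), (258, 221, np.int64(541), np.int64(-7), np.int64(15)), (259, 221, np.int64(544), np.int64(-9), np.int64(14)), (260, 221, np.int64(545), np.int64(-13), np.int64(15)), (257, 222, np.int64(538), np.int64(-5), np.int64(12)), (258, 222, np.int64(536), np.int64(-12), np.int64(16)), (259, 222, np.int64(543), np.int64(-10), np.int64(11)), (257, 223, np.int64(532), np.int64(-10), np.int64(13)), (258, 223, np.int64(538), np.int64(-10), np.int64(10)), (259, 223, np.int64(540), np.int64(-12), np.int64(10)), (253, 225, np.int64(512), np.int64(-9), np.int64(15)), (254, 225, np.int64(515), np.int64(-11), np.int64(15)), (252, 226, np.int64(506), np.int64(-11), np.int64(15))]
```

Both plugs lie in the tray, at about (510,-12) and (543,-9), z about 15. I'll carry the block back to its old clear spot.

```bash
python3 -m inch '[[0,0,0,0,0,-0.5,1],[0,0,0,-0.6,-0.1,-0.2,1],[0,0,0,-0.9,-0.1,0,1],[0,0,0,-0.9,-0.1,0,1],[0,0,0,-0.9,-0.1,0,1],[0,0,0,-0.9,-0.1,0,1],[0,0,0,-0.9,-0.1,0,1],[0,0,0,-0.9,-0.1,0,1]]'
python3 -m inch '[[0,0,0,-0.9,0,0,1],[0,0,0,-0.9,0,0,1],[0,0,0,-0.9,0,0,1],[0,0,0,-0.9,0,0,1],[0,0,0,-0.9,0,0,1],[0,0,0,-0.9,0,0.3,1],[0,0,0,-0.5,0,0.3,1],[0,0,0,0,0,0,1]]'
python3 -c "
from h import *
go(555,-358,60,1.7)"
```

```text
clock: 17.42
eef_pos: [537.5, -196.5, 166.4]
tcp_rot: [-3.14, -0.001, 1.7]
contact_force: [0.3, 0.8, -1.0]
opening: 0.406
grasp_force: 60.6
clock: 18.08
eef_pos: [556.1, -343.4, 149.9]
tcp_rot: [-3.139, -0.001, 1.698]
contact_force: [-0.3, 1.3, -1.0]
opening: 0.407
grasp_force: 60.6
t 18.08 turn [-0.0007 -0.0004 -0.0007] shift now [-0.58 -0.11  3.59] turned [-0.57 -0.12  3.6 ]
```

```bash
python3 -m inch '[[0,0,0,-0.4,-0.1,0.6,1],[0,0,0,0,0,0.9,1],[0,0,0,0,0,0.9,1],[0,0,0,0,0,0.9,1],[0,0,0,0,0,0.7,1],[0,0,0,0,0,0.4,1],[0,0,0,0,0,0,1],[0,0,0,0,0,0,1]]'
python3 -m inch '[[0,0,0,0,0,0.1,1],[0,0,0,0,0,0.1,1],[0,0,0,0,0,0,1]]'
```

```text
clock: 18.75
eef_pos: [555.6, -351.5, 42.1]
tcp_rot: [-3.141, -0.001, 1.7]
contact_force: [-0.2, -0.1, -0.8]
opening: 0.4
grasp_force: 60.6
clock: 19.0
eef_pos: [556.3, -352.3, 38.3]
tcp_rot: [3.141, 0.001, 1.7]
contact_force: [0.5, -0.0, -0.7]
opening: 0.407
grasp_force: 60.6
```

```bash
python3 -m inch '[[0,0,0,0,0,0.12,1],[0,0,0,0,0,0.12,1],[0,0,0,0,0,0,1]]'
python3 -m inch '[[0,0,0,0,0,0.06,1],[0,0,0,0,0,0,1]]'
```

```text
clock: 19.25
eef_pos: [555.7, -352.0, 31.3]
tcp_rot: [-3.141, -0.0, 1.7]
contact_force: [-0.2, -0.3, -1.3]
opening: 0.407
grasp_force: 60.6
clock: 19.42
eef_pos: [555.9, -352.2, 30.5]
tcp_rot: [-3.142, -0.0, 1.7]
contact_force: [-1.1, 0.3, 3.5]
opening: 0.405
grasp_force: 61.1
```

Contact with the bench. Release and lift.

```bash
python3 -m inch '[[0,0,0,0,0,0,0.5],[0,0,0,0,0,0,0],[0,0,0,0,0,0,0],[0,0,0,0,0,0,0],[0,0,0,0,0,0,0],[0,0,0,0,0,0,0]]'
python3 -m inch '[[0,0,0,0,0,-0.4,0],[0,0,0,0,0,-0.8,0],[0,0,0,0,0,-0.9,0],[0,0,0,0,0,-0.9,0],[0,0,0,0,0,-0.9,0],[0,0,0,0,0,-0.6,0],[0,0,0,0,0,0,0],[0,0,0,0,0,0,0]]'
python3 - <<'E'
from n import *
list(red())
f=grab_frame("scene"); save(f,"end.png")
g=grab_frame("wrist");P=pts(g); H,S,V=cv2.split(cv2.cvtColor(g["pixels"],cv2.COLOR_RGB2HSV)); m=(S<45)&(V>140)&(abs(P[...,2]-27)<7)&(abs(P[...,0]-555)<60)&(abs(P[...,1]+345)<80)
q=P[m]; print(np.median(q[:,2]),cv2.minAreaRect(q[:,:2].astype(np.float32)))
E
```

```text
clock: 19.92
eef_pos: [555.9, -352.2, 30.2]
tcp_rot: [3.142, 0.0, 1.7]
contact_force: [-1.3, -0.8, 0.7]
opening: 1.001
grasp_force: 0.0
clock: 20.58
eef_pos: [556.4, -352.5, 144.1]
tcp_rot: [3.14, 0.002, 1.7]
contact_force: [0.8, -0.4, -0.8]
opening: 1.0
grasp_force: 0.0
t 20.58 turn [ 0.0006  0.0005 -0.0004] shift now [12.28  0.78 -0.25] turned [12.28  0.79 -0.24]
side 1 [(240, 222, np.int64(510), np.int64(-11), np.int64(14))]
scene 19 [(259, 220, np.int64(549), np.int64(-5), np.int64(14)), (260, 220, np.int64(547), np.int64(-11), np.int64(17)), (258, 221, np.int64(542), np.int64(-6), np.int64(14)), (259, 221, np.int64(543), np.int64(-10), np.int64(15)), (260, 221, np.int64(545), np.int64(-12), np.int64(15)), (257, 222, np.int64(536), np.int64(-7), np.int64(14)), (258, 222, np.int64(537), np.int64(-10), np.int64(15)), (259, 222, np.int64(539), np.int64(-13), np.int64(15)), (257, 223, np.int64(533), np.int64(-10), np.int64(12)), (258, 223, np.int64(537), np.int64(-11), np.int64(11)), (259, 223, np.int64(538), np.int64(-14), np.int64(12)), (252, 225, np.int64(511), np.int64(-6), np.int64(15)), (253, 225, np.int64(514), np.int64(-9), np.int64(14)), (254, 225, np.int64(515), np.int64(-12), np.int64(15))]
26.492641174314883 ((556.1261596679688, -340.63555908203125), (35.57513427734375, 90.57170867919922), 7.862604141235352)
```

View pics/end.png

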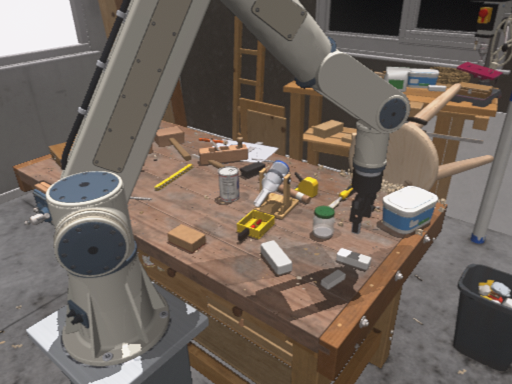

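The final picture shows both red plugs in the tray at (256,223) under the mouth, the block flat at (353,258), and the jar and tin where they were.

```bash
python3 -c "
from rig import r
print(r.sign_off())"
```

```text
the job is handed in; nothing more can be done
None
```

Job handed in at about 21 s: both plugs are in the tray under the mouth after six taps, the block lies flat on the bench clear of the tray and stand, and the last picture shows the jar and tin where they stood.

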